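# Sort the glaze test tiles and bin the rejects

## Task

Press the green pad of the reject bin's lever down until it latches and the lid stays open by itself, then drop every test tile marked with a red cross into the bin and, when all are in, press the yellow pad so that the lid shuts over them. By the end the unmarked tiles must all lie flat on the dark ware board, wholly on it and side by side, glazed face up. Do not push over or shove away the white glaze pot.

Things in the scene. Friction and masses are not known exactly. Their poses are not given: they have to be found in the camera images.
- bin: Fixed open-topped reject bin of grey plastic, 160 (its x) by 200 (its y) by 90 mm high, walls 5 mm. Origin: centre of its underside, on the table. A flat white lid covers it, hinged along its far (+x) rim. A see-saw lever on a post stands in front of its -x face: pivot 155 mm in front of the origin, 65 mm up, running along the bin's y. The bin may stand on the left or the right of the table.
- lid (a joint): Angle of the bin's lid (rad): 0 shut, 1.7 fully open (just past upright; its edge then stands 250 mm above the table over the far rim). The lever drives it (its free edge swings up and away from the lever, about 70 mm beyond the pads); it moves 3.86 times the lever's angle.
- lever (a joint): Angle of the see-saw lever (rad): 0 at rest with the green pad up and the lid shut; 0.44 with the green pad fully down and the lid open. A spring pushes it back to 0 until about 0.33; beyond that a detent draws it to 0.44 and holds it there until the yellow pad is pressed down (back past 0.33, then spring and lid bring it home). Pressing the green pad takes 7 to 10 N pressed slowly, the yellow one about 4 N.
- open_pad (a point): Centre of the top face of the green pad, 40 by 40 mm, at the bin's +y end of the lever, 75 mm from the pivot. The point is about 87 mm above the table at rest and about 55 mm when pressed fully down.
- release_pad (a point): Centre of the top face of the yellow pad, 40 by 40 mm, at the -y end of the lever. The point is about 55 mm above the table at rest and about 87 mm when the lid is held open; pressing it back down releases the detent.
- ware_board: Fixed dark wooden ware board, 160 (its x) by 240 (its y) by 18 mm thick. Origin: centre of its underside, on the table.
- glaze_pot_c (a point): Centre of a small closed white glaze pot with a blue cap that stands among the tiles, 48 mm across, 45 mm high; a bystander.
- reject1_c (a point): Centre of a rejected glaze test tile (may be absent), 56 (its x) by 36 (its y) by 12 mm thick, 60 g, lying flat with the glazed face (+z) up; a big red wax cross on both faces.
- reject2_c (a point): Centre of a rejected glaze test tile (may be absent), 56 (its x) by 36 (its y) by 12 mm thick, 60 g, lying flat with the glazed face (+z) up; a big red wax cross on both faces.
- reject3_c (a point): Centre of a rejected glaze test tile (may be absent), 56 (its x) by 36 (its y) by 12 mm thick, 60 g, lying flat with the glazed face (+z) up; a big red wax cross on both faces.
- reject4_c (a point): Centre of a rejected glaze test tile (may be absent), 56 (its x) by 36 (its y) by 12 mm thick, 60 g, lying flat with the glazed face (+z) up; a big red wax cross on both faces.
- sound1_c (a point): Centre of a sound glaze test tile (may be absent), 56 (its x) by 36 (its y) by 12 mm thick, 60 g, lying flat with the glazed face (+z) up; dark blue glaze without a red cross, a small dark dot near one end.
- sound2_c (a point): Centre of a sound glaze test tile (may be absent), 56 (its x) by 36 (its y) by 12 mm thick, 60 g, lying flat with the glazed face (+z) up; green glaze without a red cross, a small dark dot near one end.
- sound3_c (a point): Centre of a sound glaze test tile (may be absent), 56 (its x) by 36 (its y) by 12 mm thick, 60 g, lying flat with the glazed face (+z) up; cream glaze without a red cross, a small dark dot near one end.
Things that resemble listed ones, but are neither listed nor needed, are in the scene too. Leave any pink look-alike of the part that bears sound1_c alone.

How it is judged (in metres and radians):
On the way, in this order (a step that is already met when the one before it is completed fails the run):
1. the lever is latched down and the lid stands open with nothing pressing on it (value of joint lever above 0.4 rad and value of joint lid above 1.4 rad and contact force between the fingers and bin below 0.1 N), for 0.3 s.
2. all red-crossed tiles are in the bin while the lid is open (x of reject1_c in the frame of bin between -0.078 and 0.078 m and y of reject1_c in the frame of bin between -0.098 and 0.098 m and z of each of reject1_c, reject2_c, reject3_c, reject4_c in the frame of bin below 0.085 m and x of reject2_c in the frame of bin between -0.078 and 0.078 m and y of reject2_c in the frame of bin between -0.098 and 0.098 m and x of reject3_c in the frame of bin between -0.078 and 0.078 m and y of reject3_c in the frame of bin between -0.098 and 0.098 m and x of reject4_c in the frame of bin between -0.078 and 0.078 m and y of reject4_c in the frame of bin between -0.098 and 0.098 m and value of joint lid above 1.2 rad), for 0.2 s.
At the end, for the whole second after the job is handed in: Lever at rest (below 0.04 rad), lid shut (below 0.15 rad); every red-crossed tile at rest inside the bin (centre below 85 mm); every unmarked tile at rest directly on the ware board, glaze up, within 0.15 rad of level, centre at least 15 mm inside every edge (value of joint lever below 0.04 rad and value of joint lid below 0.15 rad and x of reject1_c in the frame of bin between -0.078 and 0.078 m and y of reject1_c in the frame of bin between -0.098 and 0.098 m and z of each of reject1_c, reject2_c, reject3_c, reject4_c in the frame of bin below 0.085 m and x of reject2_c in the frame of bin between -0.078 and 0.078 m and y of reject2_c in the frame of bin between -0.098 and 0.098 m and x of reject3_c in the frame of bin between -0.078 and 0.078 m and y of reject3_c in the frame of bin between -0.098 and 0.098 m and x of reject4_c in the frame of bin between -0.078 and 0.078 m and y of reject4_c in the frame of bin between -0.098 and 0.098 m and linear speed of each of reject1, reject2, reject3, reject4 below 0.05 m/s and x of sound1_c in the frame of ware_board between -0.065 and 0.065 m and y of sound1_c in the frame of ware_board between -0.105 and 0.105 m and z of sound1_c in the frame of ware_board between 0.019 and 0.03 m and angle between each of sound1_c, sound2_c, sound3_c's own z axis and vertical below 0.15 rad and linear speed of each of sound1, sound2, sound3 below 0.03 m/s and x of sound2_c in the frame of ware_board between -0.065 and 0.065 m and y of sound2_c in the frame of ware_board between -0.105 and 0.105 m and z of sound2_c in the frame of ware_board between 0.019 and 0.03 m and x of sound3_c in the frame of ware_board between -0.065 and 0.065 m and y of sound3_c in the frame of ware_board between -0.105 and 0.105 m and z of sound3_c in the frame of ware_board between 0.019 and 0.03 m); the robot touches nothing.
It fails at once if the glaze pot is pushed over or shoved more than 60 mm (distance of glaze_pot_c from where it was at the start of the episode above 0.06 m or angle between glaze_pot_c's own z axis and vertical above 0.6 rad).
Of reject1, reject2, reject3, reject4 only 2 to 4 are there at a start; the rules pass over those that are not, and their reading is None.
Of sound1, sound2, sound3 only 2 to 3 are there at a start; the rules pass over those that are not, and their reading is None.
At some moment in a run one of reject1, reject2, reject3, reject4, sound1, sound2, sound3 may be knocked a few centimetres aside while the robot is not near it.
It also fails if it takes over 210 s, if anything falls off the work surface, if the arm or the gripper's body presses on something with over 40 N, if the wrist force passes 120 N, or if a joint passes its speed limit or range.

## Robot

A 7-joint arm with a two-finger parallel gripper is mounted at the origin on the work surface. World frame = base frame: x ahead of the robot, y to its left, z up, the work surface at z = 0. Lengths are in mm, angles in rad, forces in N, time in s.
With the tool pointing down it reaches from about 425 to 875 mm from the base axis. Payload 4.7 kg.
Tool frame: the origin (TCP) lies where the fingers leave the gripper's body, on its centre line; the fingertips stand 73 mm ahead of it and the grasp point (between the pads) lies 54 mm ahead of it; x points along the fingers, y is the direction in which the jaws open and shut, and the axes are right-handed (so a half turn about x gives the same grasp; the last joint's range is limited). The gripper opens to 85 mm and grips with 20 to 120 N. Pads are 22 mm wide; open, the fingers measure 114 mm over their backs; the gripper's body (76 mm by 85 mm) begins 54 mm behind the grasp point. The pads swing forward as they close: fully open they stand 13 mm farther back than shut.
Start: joints at [-1.243, 0.321, -0.07, 1.45, 0.023, 1.371, -0.057], TCP at [200.661, 618.266, 303.949] pointing down, gripper open.
Joint ranges: [-2.86, 2.86], [-0.3, 2.09], [-1.38, 1.24], [0.06, 2.45], [-1.56, 4.7], [0.09, 2.05], [-2.69, 2.69]. Speed limits (rad/s): [2.57, 2.57, 3.14, 3.14, 3.14, 3.14, 3.14].

## Interface

Orientations are given as a unit quaternion [w, x, y, z].
In Python, from plant import robot, imaging, workorder gives the robot as it stands.
- The arm moves only by the tool move_arm, never from a script. Its argument "motion" is a list of rows, each a list of 2 entries, a list of its own where there are three numbers: the shift along the tool's x, y, z in mm, then the turn about the tool's x in degrees. In form: [[[tx, ty, tz], yaw], ...]. A call has 1 to 12 rows; each row shifts and turns the commanded pose from where the row before left it, along the tool's axes as they then stand; what a row does not reach is not made up. A row lasts 1/8 s, in which the tool goes at most 62.5 mm and 10.7 degrees, less where a joint would pass 70% of its speed; a pose out of reach is approached as far as the arm can. A call with a gripper value outside its range is refused whole. "fingers" is the opening, from 0 (shut) to 1 (fully open), set as the call begins (left out, the last holds). The fingers move at their own pace and stop on an object; the grip force is fixed at half the most. Time passes only in rows, so rows that do not move let the fingers close. It gives the time, the measured TCP pose, the force and the opening at its end, in the units of the state.
- robot.state(): the state, without advancing time (a new reading comes with each control period).
- imaging.grab_frame(name): name is "side" or "top"; returns a dict with "color" (400x640x3 uint8, red, green, blue), "z_map" (400x640 float32, mm along the optical axis (not along the pixel's ray), 0 where there is no reading), "mtx" (3x3 intrinsics, pixels), "R" (3x3) and "t" (3): a world point X has camera coordinates R X + t. Camera axes: x right, y down, z forward; pixel columns grow to the right and rows downward; lengths in mm; the calibration is good to about 2 mm. A picture is of the moment at which its call begins.
- workorder.job_done(): hands the job in, once; it reports no verdict.
The state is a dict: "time": time; "q": joint angles; "qd": joint speeds; "joint_efforts": joint torques, N m; "tool_pos": TCP position; "orientation": TCP orientation; "contact_force": force on the tool from outside, world axes, zero at the start; "moment": the same for the moment, N m; "opening": finger opening in mm.
Only numpy, scipy, OpenCV 4.12 (cv2) and the standard library are available. Lean on these libraries where they do the work, as an engineer would, in place of code of your own. Each camera call takes 0.05 s, during which the arm holds its last target. There are 200 camera calls.

## Working session

There is one attempt and no reset: what is moved stays moved. The work goes in short steps, Python scripts to look and compute and a tool call to move; the robot and the scene stay as the last step left them, time stands still between calls to the robot, and variables do not carry over. Pictures are saved under pics/ and viewed, about 12 in all and at most 16, crops included, and the job is handed in when it is done.

Besides the shell and the picture viewer there is one more tool, called after "Emit:" as name([rows], argument=value, ...), one row to a line, values as JSON. move_arm: Moves the arm, as the interface text tells. Its arguments: {"type":"object","properties":{"motion":{"type":"array","items":{"type":"array"}},"fingers":{"type":"number"}},"required":["motion"]}

```bash
mkdir -p pics
python3 - <<'E'
from plant import robot, imaging
import cv2,numpy as np
s=robot.state();print({k:np.round(v,3).tolist() for k,v in s.items()})
for n in("top","side"):
    f=imaging.grab_frame(n);cv2.imwrite(f"pics/{n}0.png",f["color"][:,:,::-1]);np.savez(f"{n}0.npz",**f)
    print(n,f["mtx"].tolist(),np.round(f["R"],3).tolist(),f["t"], -f["R"].T@f["t"])
E
```

```text
{'time': 0.0, 'q': [-1.243, 0.322, -0.07, 1.452, 0.023, 1.371, -0.057], 'qd': [0.001, -0.0, -0.001, -0.002, -0.0, -0.001, -0.001], 'joint_efforts': [-0.001, -49.358, -0.383, -31.433, 0.013, 0.011, -0.0], 'tool_pos': [200.555, 617.881, 302.832], 'orientation': [0.698, 0.11, 0.698, -0.111], 'contact_force': [-0.165, -0.265, 0.08], 'moment': [0.034, -0.042, -0.031], 'opening': 85.382}
top [[405.7320559135147, 0.0, 316.2033928047526], [0.0, 405.7320559135147, 200.18465092554243], [0.0, 0.0, 1.0]] [[-0.014, -1.0, -0.025], [-0.997, 0.016, -0.075], [0.076, 0.023, -0.997]] [ 12.57805482 590.62433529 910.5943869 ] [519.99854649 -17.99160358 952.60446367]
side [[377.9979909173287, 0.0, 315.0925534078566], [0.0, 377.9979909173287, 200.85462763616155], [0.0, 0.0, 1.0]] [[-0.97, -0.243, -0.004], [-0.158, 0.641, -0.751], [0.185, -0.728, -0.661]] [575.82869944 181.56931083 973.21372665] [407.36380652 731.73644008 781.22184742]
```

View pics/top0.png

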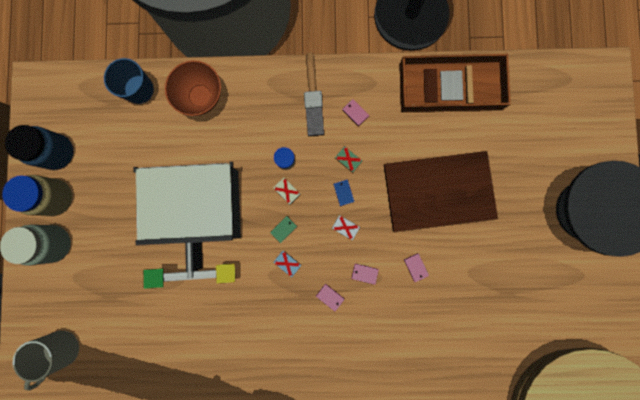

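View pics/side0.png

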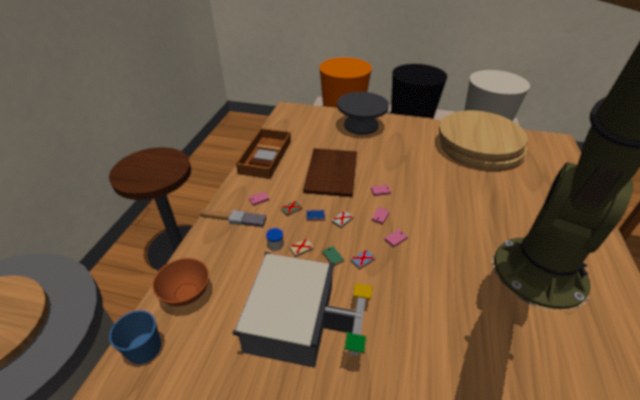

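The top picture shows:
- **Rejects:** red-crossed tiles at (348,159), (287,191), (346,227) and (288,264).
- **Sound tiles:** blue at (344,193) and green at (284,229).
- **Look-alikes, to leave alone:** pinks at (356,112), (365,274), (417,267) and (330,297).
- **Pot:** blue cap at (284,158).
- **Board:** (441,191). The open box at (455,82) is a look-alike.
- **Lever pads:** green (153,278), yellow (226,273).
- **Bin lid:** (186,202).

Next I'll measure from both views and check the choice in one crop.

```bash
cat > h.py <<'E'
import numpy as np,cv2
from plant import imaging
def load(n): return dict(np.load(n))
def proj(f,X): c=f["R"]@np.asarray(X,float)+f["t"]; p=f["mtx"]@c; return p[:2]/p[2]
def ray(f,uv):
    d=f["R"].T@np.linalg.inv(f["mtx"])@np.array([uv[0],uv[1],1.]); return -f["R"].T@f["t"],d
def onplane(f,uv,z): o,d=ray(f,uv); return o+d*(z-o[2])/d[2]
def tri(f,a,g,b):
    A=[];r=[]
    for F,uv in((f,a),(g,b)):
        o,d=ray(F,uv);d/=np.linalg.norm(d);P=np.eye(3)-np.outer(d,d);A.append(P);r.append(P@o)
    X=np.linalg.lstsq(np.vstack(A),np.hstack(r),rcond=None)[0]
    return X,np.linalg.norm(A[0]@X-r[0])*2
def blob(f,uv,rad,thr=28):
    """contour of the thing around uv differing from the local wood colour"""
    u,v=map(int,np.round(uv)); k=4
    c=f["color"][max(v-rad,0):v+rad,max(u-rad,0):u+rad]
    c=cv2.resize(c,None,fx=k,fy=k,interpolation=cv2.INTER_CUBIC)
    l=cv2.cvtColor(c,cv2.COLOR_RGB2LAB).astype(float)
    bg=np.median(np.concatenate([l[0],l[-1],l[:,0],l[:,-1]]),0)
    m=(np.linalg.norm((l-bg)*[.5,1,1],axis=2)>thr).astype(np.uint8)
    cs,_=cv2.findContours(m,cv2.RETR_EXTERNAL,cv2.CHAIN_APPROX_NONE)
    ctr=np.array([c.shape[1]/2,c.shape[0]/2])
    cs=[q for q in cs if cv2.contourArea(q)>500]
    if not cs: return None
    q=max(cs,key=lambda q:cv2.pointPolygonTest(q,tuple(ctr),True))
    return (q[:,0,:]+.5)/k-.5+[max(u-rad,0),max(v-rad,0)]
def cen(q):
    m=cv2.moments((q*16).astype(np.int32).reshape(-1,1,2)); return np.array([m["m10"],m["m01"]])/m["m00"]/16
def rect(f,uv,z,rad=22,thr=28):
    q=blob(f,uv,rad,thr)
    if q is None: return None
    P=np.array([onplane(f,p,z)[:2] for p in q],np.float32)
    (c,(w,h),a)=cv2.minAreaRect(P)
    if w<h: w,h,a=h,w,a+90
    return np.array(c),w,h,(a+90)%180-90,cen(q)
E
cat > m.py <<'E'
from h import *
T,S=load("top0.npz"),load("side0.npz")
for n,uv,z,r in [("Rgreen",(348,159),12,20),("Rcream",(287,191),12,20),("Rwhite",(346,227),12,20),("Rblue",(288,264),12,20),("Sblue",(344,193),12,18),("Sgreen",(284,229),12,20),("pot",(284,158),45,18),("gpad",(153,278),87,14),("ypad",(226,273),55,14),("board",(441,191),18,75)]:
    a=rect(T,uv,z,r); 
    if a is None: print(n,None);continue
    X0=[*onplane(T,a[4],z)]; b=rect(S,proj(S,X0),z,r if r<50 else 55)
    t=None
    if b is not None: t=tri(T,a[4],S,b[4])
    print(n,"top",np.round(a[0]),np.round(a[1:4]),"side",b and (np.round(b[0]),np.round(b[1:4])),"tri",t and (np.round(t[0],1),round(t[1],1)))
c=T["color"][90:320,250:510];d=T["color"][150:300,120:250]
k=np.zeros((560,800,3),np.uint8)
e=cv2.resize(c,None,fx=2,fy=2);k[:460,:520]=e
e=cv2.resize(d,None,fx=2,fy=2);k[:300,530:790]=e
cv2.imwrite("pics/crop1.png",k[:,:,::-1])
E
python3 m.py
```

```text
Rgreen top [686. -73.] [53. 37. 49.] side (array([687., -66.]), array([53., 43., 50.])) tri (array([686.2, -74.1,   1.4]), np.float64(4.6))
Rcream top [616.  74.] [45. 35. 44.] side (array([615.,  72.]), array([43., 34., 44.])) tri (array([615.7,  73.8,  13.7]), np.float64(0.3))
Rwhite top [526. -64.] [50. 35. 59.] side (array([538., -35.]), array([ 31.,  23., -62.])) tri (array([532.8, -65.6, -13.7]), np.float64(19.6))
Rblue top [447.  74.] [56. 37. 51.] side (array([446.,  77.]), array([60., 40., 49.])) tri (array([446.5,  74. ,   7.4]), np.float64(0.0))
Sblue top [609. -59.] [57. 36. 16.] side (array([607., -56.]), array([55., 44., 16.])) tri (array([608.9, -59.5,   8.4]), np.float64(0.6))
Sgreen top [527.  81.] [ 56.  34. -46.] side (array([535., 110.]), array([107.,  65.,  67.])) tri (array([532.5,  85.6, -16.6]), np.float64(12.5))
pot top [687.  75.] [52. 49. -0.] side (array([683.,  92.]), array([ 83.,  48., -72.])) tri (array([688.9,  76.4,  27.5]), np.float64(1.5))
gpad top [427. 348.] [ 51.  42. -87.] side (array([429., 348.]), array([ 58.,  48., -76.])) tri (array([427. , 348.8,  89. ]), np.float64(1.6))
ypad top [431. 206.] [ 40.  39. -88.] side (array([430., 206.]), array([37., 30.,  2.])) tri (array([430.3, 206.1,  55.1]), np.float64(0.4))
board top [ 608. -280.] [243. 161. -84.] side (array([ 606., -270.]), array([255., 157., -84.])) tri (array([ 609.4, -286.3,   -3.3]), np.float64(0.3))
```

View pics/crop1.png

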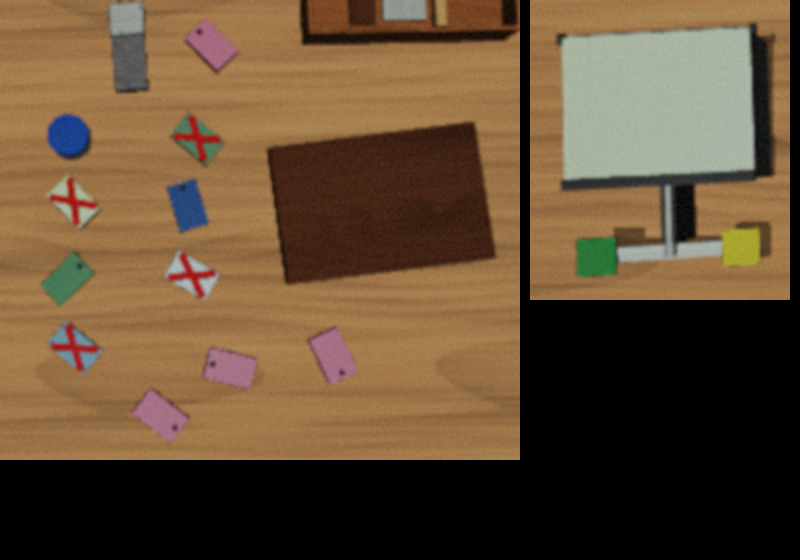

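The crop confirms the choice: four red-crossed tiles, a plain blue and a plain green sound tile, and four pinks. No cream sound tile is present. The pads triangulate cleanly. Next is a planner helper and the first approach.

```bash
cat > plan.py <<'E'
import sys,numpy as np
from scipy.spatial.transform import Rotation as Ro
from plant import robot
def plan(x,y,z,yaw=None,step=45):
    """yaw: world angle (deg, mod 180) of tool y. Turn first, then shift."""
    s=robot.state();p=np.array(s["tool_pos"]);q=s["orientation"]
    R=Ro.from_quat([q[1],q[2],q[3],q[0]]);M=R.as_matrix()
    cur=np.degrees(np.arctan2(M[1,1],M[0,1]));t=0
    if yaw is not None:
        d=(yaw-cur+90)%180-90; t=-d*np.sign(-M[2,0])   # tool x is down
        M=(R*Ro.from_rotvec([np.radians(t),0,0])).as_matrix()
    v=M.T@(np.array([x,y,z])-p)
    n=int(np.ceil(np.linalg.norm(v)/step)) or 1
    print("t",round(s["time"],2),"at",np.round(p,1),"cur yaw",round(cur,1),"q7",round(s["q"][6],2),"F",np.round(s["contact_force"],1),"open",round(s["opening"],1),
     "\n turn",round(t,1),"shift",np.round(v,1),"=",n,"x",np.round(v/n,1))
if __name__=="__main__": plan(*map(float,sys.argv[1:]))
E
python3 plan.py 424 350 230 0
python3 - <<'E'
from h import *
T=load("top0.npz")
for n,uv in [("Rcream",(287,191)),("Rwhite",(346,227)),("Sgreen",(284,229))]:
    for th in(14,18,22):
        a=rect(T,uv,12,18,th); print(n,th,np.round(a[0]),np.round(a[1:4]))
E
```

```text
t 0.1 at [200.6 617.9 302.9] cur yaw 72.0 q7 -0.06 F [-0.6 -0.   0. ] open 85.4 
 turn 72.0 shift [ 73.3 223.5 267.8] = 8 x [ 9.2 27.9 33.5]
Rcream 14 [615.  73.] [60. 38. 44.]
Rcream 18 [613.  71.] [54. 37. 44.]
Rcream 22 [616.  74.] [46. 36. 44.]
Rwhite 14 [528. -63.] [58. 38. 59.]
Rwhite 18 [528. -63.] [57. 37. 59.]
Rwhite 22 [528. -63.] [56. 36. 59.]
Sgreen 14 [527.  81.] [ 61.  39. -46.]
Sgreen 18 [527.  81.] [ 60.  38. -46.]
Sgreen 22 [527.  81.] [ 59.  36. -47.]
```

```bash
python3 plan.py 424 350 230
```

```text
t 0.1 at [200.6 617.9 302.9] cur yaw 72.0 q7 -0.06 F [-0.6 -0.   0. ] open 85.4 
 turn 0 shift [  73.3 -185.7  295.2] = 8 x [  9.2 -23.2  36.9]
```

Emit:
move_arm([
  [[9,-23,37],0],
  [[9,-23,37],0],
  [[9,-23,37],0],
  [[9,-23,37],0],
  [[9,-23,37],0],
  [[9,-23,37],0],
  [[9,-23,37],0],
  [[9,-23,37],0],
  [[0,0,0],0],
  [[0,0,0],0],
], fingers=0)

```text
time: 1.35
tool_pos: [424.9, 352.3, 231.7]
orientation: [0.698, 0.11, 0.699, -0.11]
contact_force: [-0.3, -0.4, 0.3]
opening: -0.2
```

```bash
python3 plan.py 424 350 165
```

```text
t 1.35 at [424.9 352.3 231.7] cur yaw 72.0 q7 0.54 F [-0.3 -0.4  0.3] open -0.2 
 turn 0 shift [66.7 -2.5 -0.1] = 2 x [33.4 -1.2 -0.1]
```

Emit:
move_arm([
  [[33,-1,0],0],
  [[33,-1,0],0],
  [[4,0,0],0],
  [[4,0,0],0],
  [[4,0,0],0],
  [[4,0,0],0],
  [[4,0,0],0],
  [[4,0,0],0],
  [[4,0,0],0],
  [[4,0,0],0],
  [[4,0,0],0],
  [[0,0,0],0],
])

```text
time: 2.85
tool_pos: [425.2, 349.8, 129.9]
orientation: [0.699, 0.111, 0.698, -0.111]
contact_force: [-0.3, 0.1, 2.2]
opening: -0.2
```

Emit:
move_arm([
  [[3,0,0],0],
  [[0,0,0],0],
  [[-20,0,0],0],
  [[-40,0,0],0],
  [[-45,0,0],0],
  [[-45,0,0],0],
  [[0,0,0],0],
  [[0,0,0],0],
  [[0,0,0],0],
], fingers=0)

```text
time: 3.98
tool_pos: [424.3, 349.2, 275.0]
orientation: [0.698, 0.11, 0.699, -0.112]
contact_force: [0.2, 0.9, 0.5]
opening: 0.2
```

```bash
python3 - <<'E'
from h import *
fs=[]
for n in("top","side"):
    f=imaging.grab_frame(n);np.savez(f"{n}1.npz",**f);fs.append(f["color"])
cv2.imwrite("pics/v1.png",cv2.resize(np.vstack(fs),(480,600),interpolation=cv2.INTER_AREA)[:,:,::-1])
E
python3 plan.py 447 75 150 -39
```

```text
t 4.08 at [424.4 349.5 275.5] cur yaw 72.0 q7 0.53 F [ 0.  -0.2 -0.6] open 0.4 
 turn -69.0 shift [ 125.9 -190.3 -198.8] = 7 x [ 18.  -27.2 -28.4]
```

View pics/v1.png

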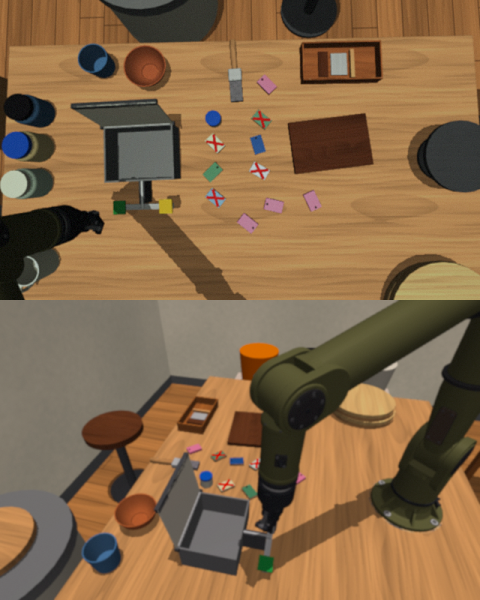

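The lid stands open and latched, and the tiles lie where they were measured. Next is the blue reject at (447,74).

Emit:
move_arm([
  [[0,0,0],-10],
  [[0,0,0],-10],
  [[0,0,0],-10],
  [[0,0,0],-10],
  [[0,0,0],-10],
  [[0,0,0],-10],
  [[0,0,0],-9],
  [[0,-38,-40],0],
  [[0,-38,-40],0],
  [[0,-38,-40],0],
  [[0,-38,-40],0],
  [[0,-38,-40],0],
], fingers=0.75)

```text
time: 5.58
tool_pos: [446.4, 73.1, 276.4]
orientation: [0.638, -0.305, 0.638, 0.305]
contact_force: [0.8, 0.0, 0.4]
opening: 64.0
```

```bash
cat > look.py <<'E'
import sys
from h import *
u,v=map(float,sys.argv[1:3]);th=float(sys.argv[3]) if len(sys.argv)>3 else 22
f=imaging.grab_frame("top");a=rect(f,proj(f,[u,v,12]),12,18,th);print("now",np.round(a[0],1),np.round(a[1:4]))
E
python3 plan.py 447 75 95 -39
```

```text
t 5.58 at [446.4  73.1 276.4] cur yaw 141.0 q7 2.21 F [0.8 0.  0.4] open 64.0 
 turn 0.0 shift [181.4   0.7   2. ] = 5 x [36.3  0.1  0.4]
```

Emit:
move_arm([
  [[50,0,1],0],
  [[50,0,1],0],
  [[50,0,0],0],
  [[35,1,0],0],
  [[10,0,0],0],
  [[6,0,0],0],
  [[0,0,0],0],
])

```text
time: 6.45
tool_pos: [447.9, 77.4, 76.7]
orientation: [0.639, -0.305, 0.638, 0.304]
contact_force: [0.4, 0.5, 0.5]
opening: 63.9
```

Emit:
move_arm([
  [[0,0,0],0],
  [[0,0,0],0],
  [[0,0,0],0],
  [[0,0,0],0],
  [[0,0,0],0],
  [[0,0,0],0],
], fingers=0)

```text
time: 7.2
tool_pos: [448.2, 77.4, 77.4]
orientation: [0.639, -0.305, 0.637, 0.305]
contact_force: [-1.0, -0.2, 5.8]
opening: 33.6
```

Emit:
move_arm([
  [[-20,0,0],0],
  [[-40,0,0],0],
  [[-50,0,0],0],
  [[-40,0,0],0],
  [[0,0,0],0],
])

```text
time: 7.82
tool_pos: [449.2, 77.6, 229.9]
orientation: [0.641, -0.305, 0.635, 0.304]
contact_force: [0.5, 0.5, -0.6]
opening: 34.0
```

```bash
python3 plan.py 575 310 225
```

```text
t 7.83 at [449.2  77.6 229.9] cur yaw 141.0 q7 2.22 F [ 0.5  0.5 -0.6] open 34.0 
 turn 0 shift [  6.6  48.4 259.7] = 6 x [ 1.1  8.1 43.3]
```

Emit:
move_arm([
  [[0,8,43],0],
  [[0,8,43],0],
  [[0,8,43],0],
  [[0,8,43],0],
  [[0,8,43],0],
  [[0,8,43],0],
  [[35,0,0],0],
  [[37,0,0],0],
  [[0,0,0],0],
])

```text
time: 8.95
tool_pos: [569.5, 306.5, 149.3]
orientation: [0.635, -0.305, 0.641, 0.304]
contact_force: [0.2, 0.0, 0.4]
opening: 33.8
```

Emit:
move_arm([
  [[0,0,0],0],
  [[0,0,0],0],
  [[0,0,0],0],
  [[-40,0,0],0],
  [[-40,0,0],0],
  [[0,0,0],0],
], fingers=0.75)

```text
time: 9.7
tool_pos: [574.2, 308.9, 239.3]
orientation: [0.641, -0.304, 0.635, 0.305]
contact_force: [1.2, -0.5, -0.8]
opening: 64.3
```

```bash
python3 look.py 527 -63; python3 look.py 615 73 18; python3 look.py 686 -73; python3 look.py 609 -59; python3 look.py 527 81
python3 plan.py 614 73 240 -46
python3 - <<'E'
from h import *
f=imaging.grab_frame("top");cv2.imwrite("pics/v2.png",f["color"][90:330,100:520,::-1])
E
```

```text
now [527.9 -62.6] [56. 37. 59.]
now [612.7  71.5] [55. 38. 44.]
now [686.7 -71.8] [57. 38. 49.]
now [608.9 -59.3] [58. 37. 16.]
now [526.8  80.8] [ 59.  37. -46.]
t 9.95 at [571.5 307.7 232.6] cur yaw 141.0 q7 1.98 F [-0.  -0.4  0.6] open 63.9 
 turn 7.0 shift [  -7.2 -198.3 -132.4] = 6 x [ -1.2 -33.1 -22.1]
```

View pics/v2.png

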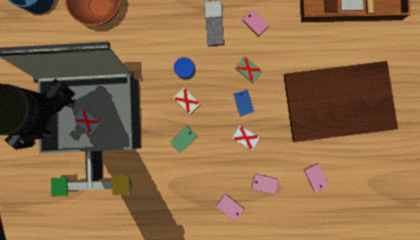

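The blue reject is in the bin, at (88,121) in the crop, and the other tiles haven't moved. Next is the cream reject.

Emit:
move_arm([
  [[0,0,0],7],
  [[0,-40,-26],0],
  [[0,-40,-26],0],
  [[0,-40,-26],0],
  [[0,-40,-27],0],
  [[0,-38,-27],0],
  [[0,0,0],0],
])

```text
time: 10.88
tool_pos: [615.1, 67.5, 233.3]
orientation: [0.656, -0.263, 0.657, 0.261]
contact_force: [0.0, -0.5, 0.1]
opening: 64.0
```

```bash
python3 plan.py 614 72.5 77 -46
```

```text
t 10.88 at [615.1  67.5 233.3] cur yaw 133.5 q7 2.26 F [ 0.  -0.5  0.1] open 64.0 
 turn -0.5 shift [156.3   4.6   3.1] = 4 x [39.1  1.1  0.8]
```

Emit:
move_arm([
  [[50,3,2],0],
  [[50,2,1],0],
  [[40,0,0],0],
  [[10,0,0],0],
  [[6,0,0],0],
  [[0,0,0],0],
])

```text
time: 11.62
tool_pos: [614.4, 79.8, 79.1]
orientation: [0.656, -0.265, 0.655, 0.265]
contact_force: [0.4, 0.6, -0.5]
opening: 63.9
```

Emit:
move_arm([
  [[0,0,0],0],
  [[0,0,0],0],
  [[0,0,0],0],
  [[0,0,0],0],
  [[0,0,0],0],
  [[-20,0,0],0],
  [[-40,0,0],0],
  [[-50,0,0],0],
  [[-40,0,0],0],
  [[0,0,0],0],
], fingers=0)

```text
time: 12.88
tool_pos: [615.6, 79.6, 233.6]
orientation: [0.659, -0.265, 0.652, 0.265]
contact_force: [-0.5, 0.3, -0.2]
opening: 33.3
```

```bash
python3 plan.py 580 255 225
```

```text
t 12.88 at [615.6  79.6 233.6] cur yaw 134.0 q7 2.25 F [-0.5  0.3 -0.2] open 33.3 
 turn 0 shift [  8.7 150.9  96.2] = 4 x [ 2.2 37.7 24. ]
```

Emit:
move_arm([
  [[0,38,24],0],
  [[0,38,24],0],
  [[0,38,24],0],
  [[0,37,24],0],
  [[40,0,0],0],
  [[38,0,0],0],
  [[0,0,0],0],
  [[0,0,0],0],
])

```text
time: 13.88
tool_pos: [578.2, 254.8, 151.2]
orientation: [0.656, -0.265, 0.655, 0.265]
contact_force: [0.7, 0.6, 0.5]
opening: 33.2
```

Emit:
move_arm([
  [[0,0,0],0],
  [[0,0,0],0],
  [[0,0,0],0],
  [[-40,0,0],0],
  [[-40,0,0],0],
  [[0,0,0],0],
], fingers=0.75)

```text
time: 14.62
tool_pos: [579.6, 255.5, 234.4]
orientation: [0.658, -0.265, 0.653, 0.265]
contact_force: [-0.1, 0.8, -0.3]
opening: 64.2
```

```bash
python3 plan.py 528 -63 240 -31
```

```text
t 14.62 at [579.6 255.5 234.4] cur yaw 134.0 q7 1.94 F [-0.1  0.8 -0.3] open 64.2 
 turn -15.0 shift [  -7.1 -119.9 -299.5] = 8 x [ -0.9 -15.  -37.4]
```

Emit:
move_arm([
  [[0,0,0],10.5],
  [[0,0,0],10.5],
  [[0,0,0],10.5],
  [[0,0,0],10.5],
  [[0,0,0],10.5],
  [[0,0,0],10.5],
  [[0,0,0],10.5],
  [[0,0,0],10.5],
  [[0,0,0],10.5],
  [[0,0,0],10.5],
  [[0,0,0],10.5],
  [[0,0,0],10.5],
])

```text
time: 16.12
tool_pos: [577.2, 254.6, 229.0]
orientation: [0.532, 0.465, 0.532, -0.466]
contact_force: [-0.2, -0.4, 0.6]
opening: 64.1
```

```bash
python3 plan.py 528 -63 240 -31
```

```text
t 16.12 at [577.2 254.6 229. ] cur yaw 7.7 q7 -0.17 F [-0.2 -0.4  0.6] open 64.1 
 turn 38.7 shift [-10.8 121.5 297.6] = 8 x [-1.3 15.2 37.2]
```

Emit:
move_arm([
  [[0,0,0],10],
  [[0,0,0],10],
  [[0,0,0],10],
  [[0,0,0],9],
  [[0,20,50],0],
  [[0,20,50],0],
  [[0,20,50],0],
  [[0,20,50],0],
  [[0,20,49],0],
  [[0,21,49],0],
  [[0,0,0],0],
  [[0,0,0],0],
])

```text
time: 17.62
tool_pos: [527.7, -62.4, 229.4]
orientation: [-0.348, -0.615, -0.349, 0.615]
contact_force: [-0.3, 0.3, -0.2]
opening: 64.1
```

```bash
python3 plan.py 528 -63 77 -31
```

```text
t 17.62 at [527.7 -62.4 229.4] cur yaw -31.0 q7 -0.35 F [-0.3  0.3 -0.2] open 64.1 
 turn 0.0 shift [152.4   0.7   0.4] = 4 x [38.1  0.2  0.1]
```

Emit:
move_arm([
  [[50,0,0],0],
  [[50,0,0],0],
  [[36,0,0],0],
  [[10,0,0],0],
  [[6,0,0],0],
  [[0,0,0],0],
])

```text
time: 18.38
tool_pos: [528.8, -62.6, 78.8]
orientation: [0.349, 0.616, 0.348, -0.615]
contact_force: [-0.1, -0.1, 0.2]
opening: 64.1
```

Emit:
move_arm([
  [[0,0,0],0],
  [[0,0,0],0],
  [[0,0,0],0],
  [[0,0,0],0],
  [[0,0,0],0],
  [[-20,0,0],0],
  [[-40,0,0],0],
  [[-50,0,0],0],
  [[-40,0,0],0],
  [[0,0,0],0],
], fingers=0)

```text
time: 19.62
tool_pos: [530.0, -63.7, 232.3]
orientation: [0.349, 0.618, 0.347, -0.613]
contact_force: [0.3, 0.2, -0.5]
opening: 33.7
```

```bash
python3 plan.py 580 325 232
```

```text
t 19.62 at [530.  -63.7 232.3] cur yaw -31.0 q7 -0.35 F [ 0.3  0.2 -0.5] open 33.7 
 turn 0 shift [   1.5 -157.3 -358.9] = 9 x [  0.2 -17.5 -39.9]
```

Emit:
move_arm([
  [[0,-22,-51],0],
  [[0,-22,-51],0],
  [[0,-22,-51],0],
  [[0,-22,-51],0],
  [[0,-22,-51],0],
  [[0,-22,-51],0],
  [[0,-22,-51],0],
  [[0,0,0],0],
  [[40,0,0],0],
  [[38,0,0],0],
  [[0,0,0],0],
  [[0,0,0],0],
])

```text
time: 21.12
tool_pos: [580.4, 321.9, 151.4]
orientation: [0.348, 0.616, 0.348, -0.615]
contact_force: [0.0, 0.3, -0.9]
opening: 33.4
```

Emit:
move_arm([
  [[0,0,0],0],
  [[0,0,0],0],
  [[0,0,0],0],
  [[-40,0,0],0],
  [[-40,0,0],0],
  [[0,0,0],0],
], fingers=0.75)

```text
time: 21.88
tool_pos: [581.6, 322.9, 234.2]
orientation: [0.348, 0.618, 0.348, -0.613]
contact_force: [0.1, 0.5, -0.7]
opening: 64.2
```

```bash
python3 look.py 686 -73;python3 look.py 609 -59; python3 look.py 527 81; python3 plan.py 687 -72 235 -41
```

```text
now [686.6 -72. ] [57. 38. 49.]
now [609.  -59.3] [57. 37. 16.]
now [526.9  80.9] [ 59.  37. -46.]
t 22.02 at [579.2 322.3 229.2] cur yaw -31.0 q7 -0.87 F [-0.8  0.4 -0.1] open 64.2 
 turn 10.0 shift [ -5.8 340.1 226.9] = 10 x [-0.6 34.  22.7]
```

Emit:
move_arm([
  [[0,0,0],10],
  [[0,43,28],0],
  [[0,43,28],0],
  [[0,43,28],0],
  [[0,43,28],0],
  [[0,42,28],0],
  [[0,42,29],0],
  [[0,42,29],0],
  [[0,42,29],0],
  [[0,0,0],0],
  [[0,0,0],0],
])

```text
time: 23.4
tool_pos: [687.0, -71.4, 228.4]
orientation: [-0.293, -0.643, -0.294, 0.644]
contact_force: [-0.5, 0.2, -0.3]
opening: 64.3
```

```bash
python3 plan.py 687 -72 77 -41
```

```text
t 23.4 at [687.  -71.4 228.4] cur yaw -41.0 q7 -0.38 F [-0.5  0.2 -0.3] open 64.3 
 turn 0.0 shift [151.4   0.7   0.3] = 4 x [37.8  0.2  0.1]
```

Emit:
move_arm([
  [[50,0,0],0],
  [[50,0,0],0],
  [[35,0,0],0],
  [[10,0,0],0],
  [[6,0,0],0],
  [[0,0,0],0],
])

```text
time: 24.15
tool_pos: [688.3, -71.6, 80.1]
orientation: [0.294, 0.644, 0.293, -0.643]
contact_force: [0.3, 0.2, 0.4]
opening: 64.1
```

Emit:
move_arm([
  [[0,0,0],0],
  [[0,0,0],0],
  [[0,0,0],0],
  [[0,0,0],0],
  [[0,0,0],0],
  [[-20,0,0],0],
  [[-40,0,0],0],
  [[-50,0,0],0],
  [[-40,0,0],0],
  [[0,0,0],0],
], fingers=0)

```text
time: 25.4
tool_pos: [689.3, -73.0, 234.5]
orientation: [0.295, 0.646, 0.292, -0.641]
contact_force: [-0.2, 0.1, -0.6]
opening: 32.7
```

```bash
python3 plan.py 575 240 232
```

```text
t 25.4 at [689.3 -73.  234.5] cur yaw -41.0 q7 -0.38 F [-0.2  0.1 -0.6] open 32.7 
 turn 0 shift [   1.5 -291.6 -161.2] = 8 x [  0.2 -36.5 -20.2]
```

Emit:
move_arm([
  [[0,-39,-7],0],
  [[0,-39,-7],0],
  [[0,-39,-7],0],
  [[0,-39,-7],0],
  [[0,-34,-33],0],
  [[0,-34,-33],0],
  [[0,-34,-33],0],
  [[0,-34,-33],0],
  [[40,0,0],0],
  [[38,0,0],0],
  [[0,0,0],0],
  [[0,0,0],0],
])

```text
time: 26.9
tool_pos: [572.6, 240.1, 152.2]
orientation: [0.293, 0.644, 0.293, -0.643]
contact_force: [1.0, -0.5, -0.2]
opening: 32.9
```

Emit:
move_arm([
  [[0,0,0],0],
  [[0,0,0],0],
  [[0,0,0],0],
  [[-40,0,0],0],
  [[-40,0,0],0],
  [[0,0,0],0],
], fingers=0.75)

```text
time: 27.65
tool_pos: [573.9, 240.7, 234.9]
orientation: [0.293, 0.646, 0.294, -0.641]
contact_force: [-0.8, -0.3, -0.0]
opening: 64.1
```

```bash
python3 plan.py 527 81 235 44
```

```text
t 27.65 at [573.9 240.7 234.9] cur yaw -41.0 q7 -0.95 F [-0.8 -0.3 -0. ] open 64.1 
 turn -85.0 shift [  -1.  -144.7   82.3] = 4 x [ -0.2 -36.2  20.6]
```

Emit:
move_arm([
  [[0,0,0],-10],
  [[0,0,0],-10],
  [[0,0,0],-10],
  [[0,0,0],-10],
  [[0,0,0],-10],
  [[0,0,0],-10],
  [[0,0,0],-10],
  [[0,0,0],-10],
  [[0,-48,28],-5],
  [[0,-48,28],0],
  [[0,-48,28],0],
  [[0,0,0],0],
])

```text
time: 29.15
tool_pos: [521.1, 76.0, 230.5]
orientation: [0.649, 0.278, 0.65, -0.279]
contact_force: [0.4, 0.5, -0.3]
opening: 64.2
```

```bash
python3 plan.py 527 81 77 44
python3 - <<'E'
from h import *
f=imaging.grab_frame("top");cv2.imwrite("pics/v3.png",f["color"][90:330,100:520,::-1])
E
```

```text
t 29.15 at [521.1  76.  230.5] cur yaw 43.6 q7 0.63 F [ 0.4  0.5 -0.3] open 64.2 
 turn -0.4 shift [153.5   7.9   0.6] = 4 x [38.4  2.   0.2]
```

View pics/v3.png

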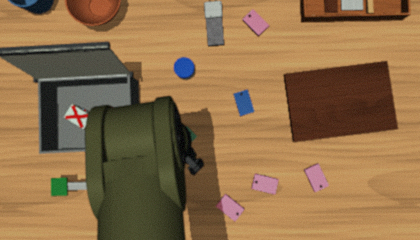

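The white reject is in the bin at (77,116); the arm hides the rest of it. I'll pick the green sound tile now.

Emit:
move_arm([
  [[50,4,0],0],
  [[50,4,1],0],
  [[37,0,0],0],
  [[10,0,0],0],
  [[6,0,0],0],
  [[0,0,0],0],
])

```text
time: 29.95
tool_pos: [529.4, 86.7, 78.8]
orientation: [0.651, 0.276, 0.651, -0.276]
contact_force: [0.1, 0.1, -0.1]
opening: 63.8
```

Emit:
move_arm([
  [[0,0,0],0],
  [[0,0,0],0],
  [[0,0,0],0],
  [[0,0,0],0],
  [[0,0,0],0],
  [[-20,0,0],0],
  [[-40,0,0],0],
  [[-50,0,0],0],
  [[-40,0,0],0],
  [[0,0,0],0],
], fingers=0)

```text
time: 31.2
tool_pos: [530.7, 86.4, 232.0]
orientation: [0.653, 0.278, 0.649, -0.274]
contact_force: [0.3, -0.5, -1.0]
opening: 33.7
```

```bash
python3 plan.py 609 -240 232 6;python3 plan.py 609 -240 232
```

```text
t 31.2 at [530.7  86.4 232. ] cur yaw 44.0 q7 0.63 F [ 0.3 -0.5 -1. ] open 33.7 
 turn 38.0 shift [ -0.6  43.7 332.8] = 8 x [-0.1  5.5 41.6]
t 31.2 at [530.7  86.4 232. ] cur yaw 44.0 q7 0.63 F [ 0.3 -0.5 -1. ] open 33.7 
 turn 0 shift [  -0.6 -170.5  289.2] = 8 x [ -0.1 -21.3  36.1]
```

Emit:
move_arm([
  [[0,0,0],10],
  [[0,0,0],10],
  [[0,0,0],10],
  [[0,0,0],8],
  [[0,7,56],0],
  [[0,7,56],0],
  [[0,7,56],0],
  [[0,7,55],0],
  [[0,8,55],0],
  [[0,8,55],0],
  [[0,0,0],0],
  [[0,0,0],0],
])

```text
time: 32.7
tool_pos: [606.9, -239.9, 226.7]
orientation: [0.525, 0.473, 0.526, -0.473]
contact_force: [0.4, 0.9, -0.2]
opening: 33.1
```

```bash
python3 plan.py 609 -240 98 6
python3 - <<'E'
from h import *
f=imaging.grab_frame("top");cv2.imwrite("pics/v4.png",f["color"][90:330,100:520,::-1])
E
```

```text
t 32.7 at [ 606.9 -239.9  226.7] cur yaw 6.0 q7 0.69 F [ 0.4  0.9 -0.2] open 33.1 
 turn -0.0 shift [128.7   2.3   0.5] = 3 x [42.9  0.8  0.2]
```

View pics/v4.png

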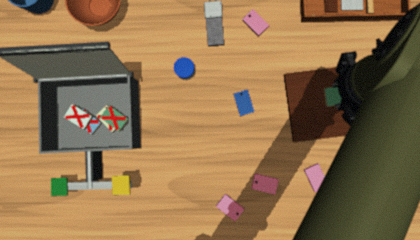

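Bin: white and green rejects on top, with parts of the others beneath; I'll check that later. The green tile is held over the board.

Emit:
move_arm([
  [[50,2,0],0],
  [[45,0,0],0],
  [[20,0,0],0],
  [[7,0,0],0],
  [[4,0,0],0],
  [[2,0,0],0],
  [[0,0,0],0],
  [[0,0,0],0],
])

```text
time: 33.75
tool_pos: [609.6, -240.3, 100.6]
orientation: [0.526, 0.473, 0.525, -0.473]
contact_force: [0.2, -0.3, -0.1]
opening: 33.3
```

Emit:
move_arm([
  [[2,0,0],0],
  [[2,0,0],0],
  [[0,0,0],0],
])

```text
time: 34.12
tool_pos: [609.5, -240.3, 97.5]
orientation: [0.526, 0.473, 0.526, -0.473]
contact_force: [-3.3, 1.5, 9.0]
opening: 33.1
```

Contact. Release and lift.

Emit:
move_arm([
  [[0,0,0],0],
  [[0,0,0],0],
  [[0,0,0],0],
  [[-15,0,0],0],
  [[-35,0,0],0],
  [[-45,0,0],0],
  [[-45,0,0],0],
  [[0,0,0],0],
], fingers=0.7)

```text
time: 35.12
tool_pos: [611.1, -241.7, 241.6]
orientation: [0.528, 0.475, 0.523, -0.472]
contact_force: [1.1, 0.6, -0.2]
opening: 60.1
```

```bash
python3 look.py 609 -59; python3 plan.py 609 -59 235 -74
```

```text
now [609.  -59.3] [58. 37. 16.]
t 35.17 at [ 610.1 -240.9  238.9] cur yaw 6.0 q7 0.69 F [-0.4  0.6 -1.4] open 59.9 
 turn 80.0 shift [   3.7 -175.2  -49. ] = 5 x [  0.7 -35.   -9.8]
```

Emit:
move_arm([
  [[0,0,0],10],
  [[0,0,0],10],
  [[0,0,0],10],
  [[0,0,0],10],
  [[0,0,0],10],
  [[0,0,0],10],
  [[0,0,0],10],
  [[0,0,0],10],
  [[0,-58,-16],0],
  [[0,-58,-16],0],
  [[0,-58,-16],0],
  [[0,0,0],0],
])

```text
time: 36.67
tool_pos: [607.8, -51.4, 234.2]
orientation: [-0.101, -0.699, -0.104, 0.7]
contact_force: [0.1, 0.7, -0.0]
opening: 60.0
```

```bash
python3 plan.py 609 -59.3 77 -74
```

```text
t 36.67 at [607.8 -51.4 234.2] cur yaw -73.3 q7 -0.88 F [ 0.1  0.7 -0. ] open 60.0 
 turn 0.7 shift [157.1   8.6   0.8] = 4 x [39.3  2.1  0.2]
```

The offset was settling lag in earlier moves, so I won't correct for it now.

Emit:
move_arm([
  [[50,0,0],0],
  [[50,0,0],0],
  [[37,0,0],0],
  [[0,0,0],0],
  [[0,0,0],0],
])

```text
time: 37.3
tool_pos: [608.0, -60.7, 100.2]
orientation: [0.098, 0.701, 0.098, -0.7]
contact_force: [0.7, -0.3, 1.1]
opening: 59.5
```

Emit:
move_arm([
  [[15,0,0],0],
  [[7,0,0],0],
  [[0,0,0],0],
  [[0,0,0],0],
])

```text
time: 37.8
tool_pos: [607.6, -59.7, 77.2]
orientation: [0.099, 0.7, 0.099, -0.7]
contact_force: [-0.1, 0.6, 0.2]
opening: 60.0
```

Emit:
move_arm([
  [[0,0,0],0],
  [[0,0,0],0],
  [[0,0,0],0],
  [[0,0,0],0],
  [[0,0,0],0],
  [[-20,0,0],0],
  [[-40,0,0],0],
  [[-50,0,0],0],
  [[-40,0,0],0],
  [[0,0,0],0],
], fingers=0)

```text
time: 39.05
tool_pos: [609.1, -60.4, 231.1]
orientation: [0.099, 0.703, 0.098, -0.698]
contact_force: [0.6, 0.3, -0.1]
opening: 34.1
```

```bash
python3 plan.py 604 -320 230 6
```

```text
t 39.05 at [609.1 -60.4 231.1] cur yaw -74.0 q7 -0.88 F [ 0.6  0.3 -0.1] open 34.1 
 turn -80.0 shift [  1.  -32.2 257.6] = 6 x [ 0.2 -5.4 42.9]
```

Emit:
move_arm([
  [[0,0,0],-10],
  [[0,0,0],-10],
  [[0,0,0],-10],
  [[0,0,0],-10],
  [[0,0,0],-10],
  [[0,0,0],-10],
  [[0,0,0],-10],
  [[0,0,0],-10],
  [[0,-4,43],0],
  [[0,-4,43],0],
  [[0,-4,43],0],
  [[0,0,0],0],
])

```text
time: 40.55
tool_pos: [607.0, -194.4, 226.5]
orientation: [0.524, 0.474, 0.524, -0.476]
contact_force: [-0.2, 0.7, -0.6]
opening: 33.6
```

Emit:
move_arm([
  [[0,-4,43],0],
  [[0,-4,43],0],
  [[0,-5,43],0],
  [[0,0,0],0],
  [[0,0,0],0],
  [[0,0,0],0],
  [[0,0,0],0],
])

```text
time: 41.42
tool_pos: [610.3, -317.1, 226.8]
orientation: [0.526, 0.473, 0.526, -0.472]
contact_force: [-0.0, -0.1, -0.0]
opening: 34.0
```

```bash
python3 plan.py 611 -320 98 6
```

```text
t 41.42 at [ 610.3 -317.1  226.8] cur yaw 6.2 q7 0.84 F [-0.  -0.1 -0. ] open 34.0 
 turn 0.2 shift [128.8   0.4   3. ] = 3 x [42.9  0.1  1. ]
```

Emit:
move_arm([
  [[50,0,2],0],
  [[45,0,0],0],
  [[22,0,0],0],
  [[7,0,0],0],
  [[4,0,0],0],
  [[2,0,0],0],
  [[0,0,0],0],
  [[0,0,0],0],
])

```text
time: 42.42
tool_pos: [610.2, -321.0, 97.6]
orientation: [0.526, 0.473, 0.525, -0.473]
contact_force: [0.8, 0.2, -1.2]
opening: 34.1
```

Emit:
move_arm([
  [[2,0,0],0],
  [[0,0,0],0],
])

```text
time: 42.68
tool_pos: [610.2, -321.1, 95.7]
orientation: [0.526, 0.473, 0.525, -0.473]
contact_force: [-0.6, 0.9, 3.2]
opening: 33.7
```

Emit:
move_arm([
  [[0,0,0],0],
  [[0,0,0],0],
  [[0,0,0],0],
  [[-15,0,0],0],
  [[-35,0,0],0],
  [[-45,0,0],0],
  [[-45,0,0],0],
  [[0,0,0],0],
], fingers=0.7)

```text
time: 43.68
tool_pos: [611.3, -322.7, 240.9]
orientation: [0.529, 0.474, 0.522, -0.472]
contact_force: [0.1, -0.5, 0.3]
opening: 59.6
```

```bash
python3 plan.py 430 206 260
```

```text
t 43.67 at [ 611.3 -322.7  240.9] cur yaw 6.0 q7 0.84 F [ 0.1 -0.5  0.3] open 59.6 
 turn 0 shift [ -22.6 -124.9 -544.6] = 13 x [ -1.7  -9.6 -41.9]
```

Emit:
move_arm([
  [[-2,-12,-54],0],
  [[-2,-12,-54],0],
  [[-2,-12,-54],0],
  [[-2,-12,-54],0],
  [[-2,-12,-54],0],
  [[0,0,0],0],
  [[0,0,0],0],
  [[0,0,0],0],
], fingers=0)

```text
time: 44.68
tool_pos: [522.0, -60.6, 245.0]
orientation: [0.525, 0.474, 0.525, -0.474]
contact_force: [-0.6, 1.0, 0.3]
opening: -0.0
```

```bash
python3 - <<'E'
from h import *
f=imaging.grab_frame("top");g=imaging.grab_frame("side");np.savez("top5.npz",**f);np.savez("side5.npz",**g)
a=cv2.resize(f["color"][150:300,125:265],None,fx=2.5,fy=2.5);b=cv2.resize(f["color"][140:240,370:510],None,fx=2.5,fy=2.5)
c=cv2.resize(g["color"][130:370,180:420],(440,600))
cv2.imwrite("pics/v5.png",np.hstack([np.vstack([a,b])[:600],c])[:,:,::-1])
E
python3 plan.py 430 206 260
```

```text
t 44.77 at [521.9 -60.4 244.9] cur yaw 5.8 q7 0.26 F [ 0.3 -0.6  0.1] open -0.1 
 turn 0 shift [ -15.4  -64.3 -274.4] = 7 x [ -2.2  -9.2 -39.2]
```

View pics/v5.png

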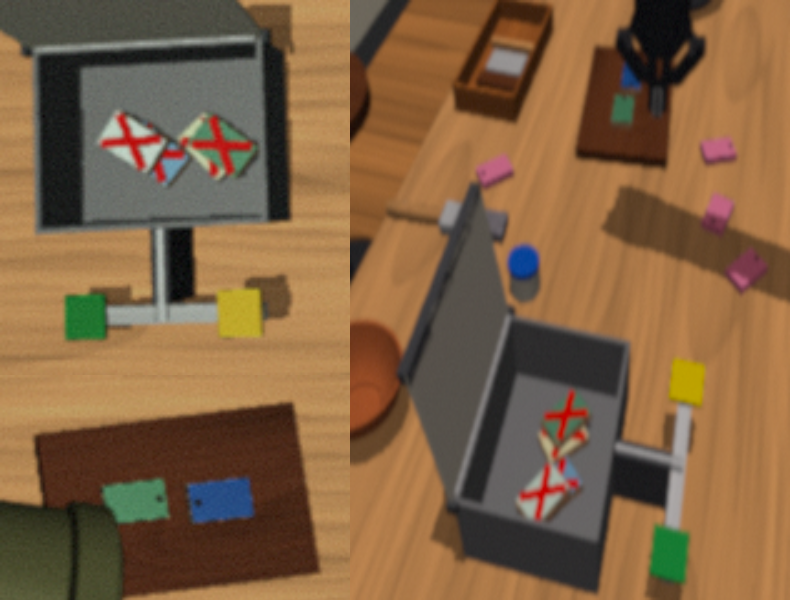

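All four rejects lie low in the bin (cream under green, blue beside white). Both sound tiles lie dots-up on the board. Next, the yellow pad.

Emit:
move_arm([
  [[-2,-10,-45],0],
  [[-2,-10,-45],0],
  [[-2,-11,-46],0],
  [[-2,-11,-46],0],
  [[-3,-11,-46],0],
  [[-3,-11,-46],0],
  [[0,-3,0],0],
  [[0,0,0],0],
  [[0,0,0],0],
  [[40,0,0],0],
  [[40,0,0],0],
  [[0,0,0],0],
])

```text
time: 46.28
tool_pos: [425.3, 204.6, 176.6]
orientation: [0.525, 0.472, 0.525, -0.476]
contact_force: [0.2, 0.3, 0.5]
opening: -0.1
```

```bash
python3 plan.py 428 206 165
```

```text
t 46.27 at [425.3 204.6 176.6] cur yaw 5.9 q7 -0.37 F [0.2 0.3 0.5] open -0.1 
 turn 0 shift [11.6  2.9 -1.2] = 1 x [11.6  2.9 -1.2]
```

Emit:
move_arm([
  [[11,3,0],0],
  [[5,0,0],0],
  [[4,0,0],0],
  [[4,0,0],0],
  [[4,0,0],0],
  [[4,0,0],0],
  [[4,0,0],0],
  [[4,0,0],0],
  [[3,0,0],0],
  [[0,0,0],0],
  [[0,0,0],0],
])

```text
time: 47.65
tool_pos: [429.5, 207.2, 136.0]
orientation: [0.526, 0.473, 0.526, -0.473]
contact_force: [1.4, 0.0, 0.0]
opening: 0.3
```

Emit:
move_arm([
  [[-20,0,0],0],
  [[-45,0,0],0],
  [[-45,0,0],0],
  [[-30,0,0],0],
  [[0,-40,30],0],
  [[0,-5,45],0],
  [[0,0,50],0],
  [[0,0,50],0],
  [[0,0,0],0],
  [[0,0,0],0],
  [[0,0,0],0],
])

```text
time: 49.02
tool_pos: [403.0, 29.6, 275.9]
orientation: [0.526, 0.472, 0.526, -0.472]
contact_force: [-0.3, -0.5, -0.5]
opening: 0.1
```

Run:
```python
from h import *
from plant import robot
f=imaging.grab_frame("top");g=imaging.grab_frame("side")
cv2.imwrite("pics/v6.png",cv2.resize(np.vstack([f["color"],g["color"]]),(480,600),interpolation=cv2.INTER_AREA)[:,:,::-1])
for n,uv in (("green",(424,200)),("blue",(457,200))):
    p=[onplane(f,uv,30)]
F,G=load("top5.npz"),load("side5.npz")
a=np.radians(6);B=np.array([[np.cos(a),np.sin(a)],[-np.sin(a),np.cos(a)]])
for n,xy in(("green",(609,-240)),("blue",(611,-320))):
    t=[]
    for H in(f,g):
        k=cv2.cvtColor(H["color"],cv2.COLOR_RGB2HSV);m=cv2.inRange(k,(40,60,40),(95,255,255)) if n=="green" else cv2.inRange(k,(100,120,50),(125,255,255))
        w=np.zeros_like(m);c=proj(H,[*xy,30]);cv2.circle(w,tuple(int(round(x)) for x in c),20,255,-1)
        v,u=np.nonzero(m&w);t.append((u.mean(),v.mean()) if len(u)>50 else None)
    print(n,t)
    if t[0]:
        X=onplane(f,t[0],30);print(" top@30",np.round(X,1),"board frame",np.round(B@(X[:2]-[608,-280]),1))
    if t[0] and t[1]: X,e=tri(f,t[0],g,t[1]);print(" tri",np.round(X,1),round(e,1))
s=robot.state();print(s["time"],np.round(s["tool_pos"]),np.round(s["contact_force"],1))
```

```text
green [(np.float64(423.6224489795918), np.float64(190.15816326530611)), (np.float64(328.53097345132744), np.float64(173.16814159292036))]
 top@30 [ 609.2 -240.5   30. ] board frame [ 5.3 39.1]
 tri [ 608.9 -240.8   29.1] 0.9
blue [(np.float64(457.9109195402299), np.float64(189.59195402298852)), (np.float64(333.4691358024691), np.float64(159.8148148148148))]
 top@30 [ 609.2 -317.8   30. ] board frame [ -2.7 -37.7]
 tri [ 608.8 -318.    29.7] 1.0
49.125 [403.  30. 276.] [ 0.6  0.  -1.2]
```

View pics/v6.png

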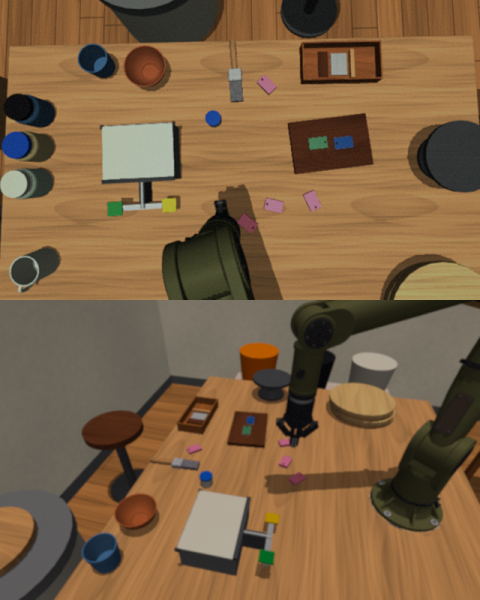

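The lid is shut, the lever is back at rest, both tiles are on the board at height 29–30 mm, the pot is in place and the arm is clear. I'm handing in the job.

```bash
python3 -c "
from plant import workorder
print(workorder.job_done())"
```

```text
the job is handed in; nothing more can be done
None
```

The job is done and handed in at about 49 s of the 210 s allowed; no verdict was reported. I pressed the green pad until the lid latched open, then dropped the four red-crossed tiles (blue, cream, white, green) into the bin. I laid the two unmarked tiles (green and blue) on the ware board and pressed the yellow pad to shut the lid.

- **Bin:** before closing, both views showed four crossed tiles low in the bin, with the cream one partly under the green. The final pictures show the lid shut and the green pad up again. I judged the lid and lever by eye, with no angle measured.
- **Ware board:** the tiles' top faces triangulate to 29–30 mm, as expected for tiles flat on the 18 mm board. Their centres are at about (5, 39) and (-3, -38) mm in the board frame, dots up.
- **Surroundings:** the glaze pot looks upright and unmoved, I touched none of the pink look-alikes, and the arm stood clear at hand-in. I saw no cream unmarked tile in the scene.
- **Readings that disagreed:**
  - The first two-view heights for several tiles, the pot and the board were poor because the side outline was bad. I used the stated tile height with the top view for those grasps.
  - The gripper read about 33–34 mm when holding the 36 mm tiles.

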